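# Set the dust extractor's throttle collar in a plaster studio

### The arm

A 6-joint arm with a two-finger parallel gripper is mounted at the origin on the work surface. World frame = base frame: x ahead of the robot, y to its left, z up, the work surface at z = 0. Lengths are in m, angles in degrees, forces in N, time in s.
With the tool pointing down it reaches from about 0.3 to 0.85 m from the base axis. Payload 5.4 kg.
Tool frame: the origin (TCP) lies on the centre line of the jaws, within the pads' length; the fingertips stand 22 mm ahead of it and the grasp point (between the pads) lies 3 mm ahead of it; z points along the fingers, y is the line along which they close (so a half turn about z gives the same grasp; the last joint's range is limited). The gripper opens to 85 mm and grips with 20 to 120 N. Pads are 22 mm wide; open, the fingers measure 114 mm over their backs; the gripper's body (76 mm by 85 mm) begins 54 mm behind the grasp point. The pads swing forward as they close: fully open they stand 13 mm farther back than shut.
Start: joints at [55.915, 9.076, 91.501, -0, 79.423, -12.038], TCP at [0.216, 0.533, 0.253] pointing down, gripper open.
Joint ranges: [-166.64, 166.64], [-54.1, 131.32], [10.49, 154.53], [-73.88, 253.88], [9.74, 151.15], [-171.62, 171.62]. Speed limits (degrees/s): [147.25, 147.25, 180, 180, 180, 180].

### API

Orientations are given as [roll, pitch, yaw] about the fixed x, y, z axes, in that order (R = Rz(yaw) Ry(pitch) Rx(roll)).
In Python, from rig import env gives the robot as it stands.
- The arm moves only by the tool jog_arm, never from a script. Its argument "steps" is one flat list of numbers, 6 for each row, row after row: the shift along the tool's x, y, z each as a share of 400 mm, from -1 to 1, then the turn, a rotation vector about the tool's x, y, z each as a share of 180 degrees, from -1 to 1. A call has 1 to 12 rows; each row is the pose to reach, as a shift and turn from the pose commanded when the call began, along the tool's axes at that moment, turning the shorter way round; what a row does not reach only later rows make up. A row lasts 1/8 s, in which the tool goes at most 62.5 mm and 10.7 degrees, less where a joint would pass 70% of its speed; a pose out of reach is approached as far as the arm can. A call with a number of a shift or a turn outside -1 to 1 is refused whole. A call with a gripper value outside its range is refused whole. "hand" is the opening, from 0 (shut) to 1 (fully open), set as the call begins (left out, the last holds). The fingers move at their own pace and stop on an object; "force" is the grip in N (left out, the last holds). Time passes only in rows, so rows that repeat a pose let the fingers close. It gives the time, the measured TCP pose, the force, the opening and the grip force at its end, in the units of the state.
- env.get_state(): the state, without advancing time (a new reading comes with each control period).
- env.capture(name): name is "scene" or "top"; returns a dict with "pixels" (480x640x3 uint8, blue, green, red), "z_map" (480x640 float32, m along the optical axis (not along the pixel's ray), 0 where there is no reading), "camera_matrix" (3x3 intrinsics, pixels), "k1" (the pictures are not rectified: a ray, as slopes to the right and down, at radius r is drawn at 1 + k1 r^2 times it, then the intrinsics apply), "camera_from_world" (4x4, takes a point from world to camera coordinates). Camera axes: x right, y down, z forward; pixel columns grow to the right and rows downward; lengths in m; the calibration is good to about 2 mm. A picture is of the moment at which its call begins.
- env.hand_in(): hands the job in; it is judged then, once.
Trained networks look in the newest picture that a camera, given by its name, has taken for a name from the list of things; names that differ only in an ending like _2 or _b are one class to them, and where a whole thing is asked for, a point or a joint stands for the part that bears it (a point fixed in the world has none). Each returns a list of dicts, best first, with "p" (0 to 1); they miss things now and then, are a little off and sometimes report something else, mostly with a low value. They report only what shows in the picture. A call takes as long as a camera call. They do not tell look-alikes from the thing itself.
- env.recognise(camera, thing): "bbox" ([left, top, right, bottom] in pixels, round what is visible of it).
- env.trace(camera, thing): "pixels" (480x640 bool, what is visible of it) and "bbox" ([left, top, right, bottom] in pixels, round what is visible of it).
The state is a dict: "time_s": time; "qpos": joint angles; "qvel": joint speeds; "tau": joint torques, N m; "eef_pos": TCP position; "ee_rot": TCP orientation; "force": force on the tool from outside, world axes, zero at the start; "torque": the same for the moment, N m; "opening": finger opening in m; "grip_force": force on a finger pad.
Only numpy, scipy, OpenCV 4.12 (cv2) and the standard library are available. Lean on these libraries where they do the work, as an engineer would, in place of code of your own. Each camera call takes 0.05 s, during which the arm holds its last target. There are 200 camera calls.

### The job

The plaster block in front of the dust-extraction head is in the way: stand it upright in the plywood offcut tray. Then turn the click-stop collar on the head's leaning barrel until its pointer rests at the one tall marker fin, without clicking past it, and let go. Do not disturb the bowl, the jar or the brush.

Things in the scene. Friction and masses are not known exactly. Their poses are not given: they have to be found in the camera images.
- collar_center (a point): Centre of the throttle collar: black ribbed ring, 60 mm across, 26 mm tall, on a fixed barrel (48 mm across, end 5 mm above the ring) leaning 30 deg from vertical. Point on the axis, half-way up the ring, 130 mm above the bench. z: along the barrel, out of its free end. x: along the ring's pointer lug (10 mm wide, reaching 49 mm from the axis), turning with it. Grip across its 60 mm, tool along -z.
- collar (a joint): Collar angle, rad, counter-clockwise seen facing the barrel's free end (right-handed about collar_center's z). Springs into clicks at 0, 0.4, 0.8, 1.2, one per fin; tall fin: 0.8 (pointer 0.2 rad past straight uphill). Starts at about 0 or 0.4. Turning takes up to about 0.3 N m; end stops just outside 0 to 1.2. Fully round ring: it can be gripped at any angle clear of the fins.
- fin_top (a point): Centre of the top of the tall thick fin (10 mm thick), 62 mm from the barrel's axis, 32 mm above the collar's centre along it. It and three low thin fins stand on a fixed plate on the uphill side, 53 to 71 mm from the axis, within 38 deg of straight uphill; the plate is 37 mm below the collar's centre (along the axis). To either side across the slope, and 20 mm below the ring, fingers have room.
- guard_mid (a point): Middle of the level steel guard bar, 14 mm thick, 180 mm long (along the extractor's y), 130 mm above the collar's centre and 22 mm behind it: a tool coming straight down on the collar hits it; along the barrel's axis the way is free once the block is gone.
- block_center (a point): Centre (80 mm above its foot) of a loose upright white plaster block, 46 mm (its x) by 52 mm (its y) by 160 mm tall, 0.3 to 0.65 kg, standing on the bench close in front (downhill) of the collar; grip its 52 mm width near its top from above (fingers closing along its y).
- tray: Shallow plywood offcut tray fixed to the bench, 230 mm (x) by 180 mm (y) outside, 35 mm tall, walls and floor 6 mm thick; origin at the centre of its underside, on the bench.
- extractor: Dust-extraction head bolted to the bench: base plate 200 x 200 x 12 mm, grey housing up to 72 mm, hoop of steel tube up to 267 mm. Origin on the bench straight below the collar's centre; x points to its back (uphill, level), y across. Base plate from 30 mm in front of the origin to 170 mm behind; the hoop's legs stand 145 mm behind, 90 mm to either side.
- block: The same plaster block; origin at the centre of its foot.
- bowl_in (a point): Inner floor of the black rubber mixing bowl, 120 mm across, 65 mm tall; leave it alone.
- jar_center (a point): A point inside the white closed jar, 80 mm across, 110 mm tall; leave it alone.
- brush_grip (a point): Handle of a brush about 200 mm long lying on the bench; leave it alone.
There are look-alikes about, which are no part of the job. Of the things like the block, leave any that is blue; of the rest the smaller one is meant.

How it is judged:
By the outcome, as a careful person would: the job done as asked, in the order asked, and still so for the second after the job is handed in, with the robot touching nothing.
It also fails if it takes over 54 s, if anything falls off the work surface, if the arm or the gripper's body presses on something with over 40 N, if the wrist force passes 120 N, or if a joint passes its speed limit or range.

## Working session

There is one attempt and no reset: what is moved stays moved. The work goes in short steps, Python scripts to look and compute and a tool call to move; the robot and the scene stay as the last step left them, time stands still between calls to the robot, and variables do not carry over. Pictures are saved under pics/ and viewed, at most 10 in all, crops included, and the job is handed in when it is done.

Besides the shell and the picture viewer there is one more tool, called after ">>>" in YAML: its name, and indented under it one key for each argument. jog_arm: Moves the arm, as the interface text tells. Its arguments: {"type":"object","properties":{"steps":{"type":"array","items":{"type":"number","minimum":-1,"maximum":1}},"hand":{"type":"number"},"force":{"type":"number"}},"required":["steps"]}

```bash
mkdir -p pics; ls; cat > h.py <<'E'
import numpy as np, cv2, sys
from rig import env
from scipy.spatial.transform import Rotation as R
def cloud(c):
    K=np.array(c["camera_matrix"]);z=c["z_map"];k1=c["k1"]
    v,u=np.mgrid[0:480,0:640].astype(float)
    xd=(u-K[0,2])/K[0,0];yd=(v-K[1,2])/K[1,1];x,y=xd.copy(),yd.copy()
    for _ in range(8):
        f=1+k1*(x*x+y*y);x,y=xd/f,yd/f
    P=np.stack([x*z,y*z,z],-1);T=np.linalg.inv(c["camera_from_world"])
    W=P@T[:3,:3].T+T[:3,3];W[z==0]=np.nan
    return W
def proj(c,p):
    T=np.array(c["camera_from_world"]);q=T[:3,:3]@np.array(p)+T[:3,3];x,y=q[:2]/q[2];f=1+c["k1"]*(x*x+y*y)
    K=np.array(c["camera_matrix"]);return K[0,0]*x*f+K[0,2],K[1,1]*y*f+K[1,2]
E
python3 - <<'E'
from h import *
for n in ("scene","top"):
    c=env.capture(n);cv2.imwrite(f"pics/{n}0.png",c["pixels"]);W=cloud(c);np.save(n+"0.npy",W)
    for t in ("block","tray","collar","fin_top","extractor","guard_mid","bowl_in","jar_center","brush_grip"):
        for d in env.trace(n,t):
            m=d["pixels"];p=W[m];p=p[~np.isnan(p[:,0])]
            print(n,t,round(d["p"],2),np.round(d["bbox"]),np.round(np.median(p,0),3) if len(p) else None,np.round(np.percentile(p,[3,97],axis=0),3).tolist() if len(p) else None)
s=env.get_state();print(s)
E
```

```text
pics
scene block 0.7 [197. 251. 259. 341.] [ 0.811 -0.029  0.177] [[0.764, -0.076, 0.019], [0.837, -0.015, 0.225]]
scene block 0.65 [194. 188. 239. 260.] [ 0.707 -0.168  0.173] [[0.66, -0.211, 0.039], [0.738, -0.14, 0.213]]
scene block 0.58 [270. 177. 306. 248.] [ 0.576 -0.09   0.114] [[0.545, -0.131, 0.009], [0.589, -0.077, 0.162]]
scene tray 0.82 [400. 236. 534. 357.] [0.453 0.276 0.008] [[0.336, 0.176, 0.002], [0.572, 0.373, 0.036]]
scene collar 0.82 [271. 150. 300. 184.] [ 0.509 -0.171  0.144] [[0.476, -0.19, 0.113], [0.544, -0.138, 0.159]]
scene fin_top 0.9 [250. 135. 304. 191.] [ 0.501 -0.2    0.131] [[0.433, -0.255, 0.071], [0.539, -0.144, 0.162]]
scene extractor 0.88 [220.  68. 332. 227.] [ 0.494 -0.213  0.071] [[0.355, -0.339, 0.003], [0.578, -0.115, 0.268]]
scene extractor 0.73 [252. 137. 303. 192.] [ 0.502 -0.199  0.131] [[0.435, -0.253, 0.072], [0.539, -0.143, 0.162]]
scene guard_mid 0.86 [224.  70. 332. 228.] [ 0.494 -0.212  0.071] [[0.355, -0.337, 0.004], [0.577, -0.113, 0.268]]
scene bowl_in 0.86 [304. 289. 365. 345.] [0.67  0.101 0.031] [[0.63, 0.057, 0.005], [0.733, 
[... 1503 characters left out ...]
4, -0.254, 0.072], [0.537, -0.142, 0.184]]
{'time_s': 1.0, 'qpos': array([ 5.59172353e+01,  9.07379065e+00,  9.15016553e+01, -1.06683137e-03,
        7.94221859e+01, -1.20388829e+01]), 'qvel': array([-0.0847241 ,  0.02386869,  0.06601878, -0.00379958,  0.06524583,
       -0.06987635]), 'tau': array([-1.78865710e-03, -3.96022296e+01, -3.31698668e+01, -5.68962441e-04,
        8.53270922e-04, -3.72141017e-05]), 'eef_pos': array([0.2158343 , 0.5329415 , 0.25331482]), 'ee_rot': array([1.79997903e+02, 1.51957199e-03, 1.57956314e+02]), 'force': array([-0.03549492,  0.29610878,  0.01649005]), 'torque': array([-0.02092666, -0.01601286, -0.05954639]), 'grip_force': 0.0, 'opening': 0.08535684097386931}
```

```bash
python3 - <<'E'
from h import *
a=cv2.imread("pics/top0.png")[90:390,130:550];cv2.imwrite("pics/v1.png",cv2.resize(a,None,fx=1.9,fy=1.9,interpolation=cv2.INTER_CUBIC))
a=cv2.imread("pics/scene0.png")[50:270,190:350];cv2.imwrite("pics/v2.png",cv2.resize(a,None,fx=2.7,fy=2.7,interpolation=cv2.INTER_CUBIC))
W=np.load("top0.npy")
def rect(m,n):
    p=W[m][:,:2].astype(np.float32);p=p-0
    r=cv2.minAreaRect((p*1000));print(n,len(p),np.round(r[0],1),np.round(r[1],1),round(r[2],1))
u,v=np.meshgrid(range(640),range(480))
def box(b):return (u>=b[0])&(u<=b[2])&(v>=b[1])&(v<=b[3])
m=box([360,238,405,290])&(abs(W[...,2]-.160)<.008)&(W[...,1]>-.14);rect(m,"block")
m=box([394,160,455,232])&(W[...,2]>.19);rect(m,"blk2")
m=box([330,100,380,182])&(W[...,2]>.2);rect(m,"blk3")
m=box([130,250,260,392])&(W[...,2]>.028)&(W[...,2]<.042);rect(m,"tray")
m=box([370,236,538,380])&(W[...,2]>.25);rect(m,"guard")
img=cv2.imread("pics/top0.png")
for x,y in((382,258),(420,190),(355,130)):print(img[y,x])
E
```

```text
block 692 [ 563.9 -104.2] [52.9 47.2] 78.4
blk2 1230 [ 695.9 -180.7] [61.3 68.4] 42.5
blk3 1417 [799.  -48.6] [75.7 65.3] 10.3
tray 1289 [454.4 277.5] [182.9 231. ] 70.8
guard 2186 [ 464.5 -232. ] [137.2 194.9] 53.2
[118 127 123]
[120 128 122]
[117  59  32]
```

View pics/v1.png

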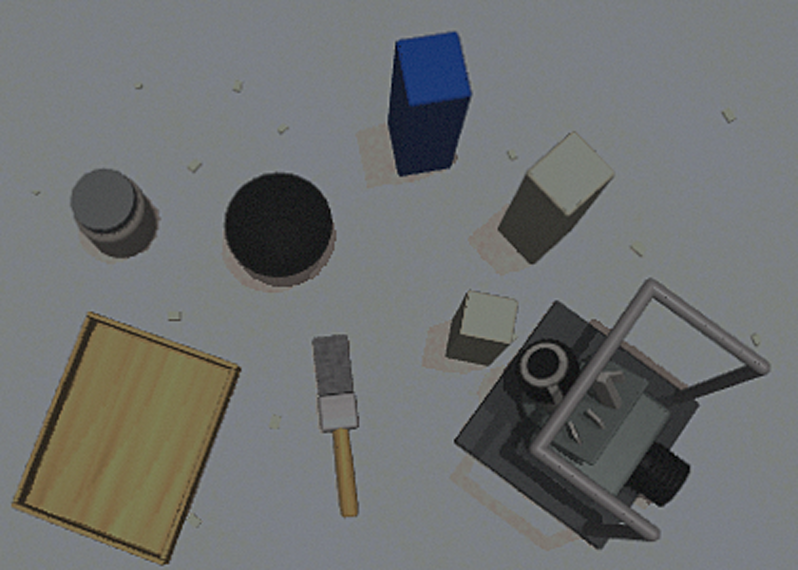

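View pics/v2.png

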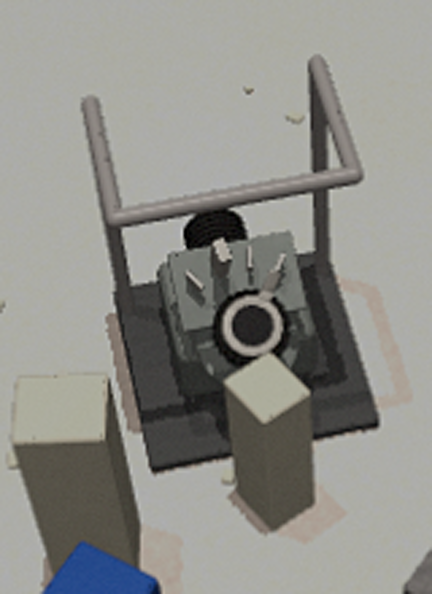

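v1 (top, crop ×1.9 from offset 130,90) and v2 show three block-like things: a blue tall one at top pixel (355,130), a larger white one at (420,190), and a small white one at (382,258). The small one is 47×53 mm, stands in front of the collar and is the target. The pointer appears to be near the rightmost fin, with the tall fin third from the right.

```bash
cat >> h.py <<'E'
def down(yaw): return R.from_euler('xyz',[180,0,yaw],degrees=True)
def row(p0,R0,p,Rt):
    s=R0.inv().apply(np.array(p)-p0)/.4; w=(R0.inv()*Rt).as_rotvec(degrees=True)/180
    return np.round(np.r_[s,w],4).tolist()
def here():
    s=env.get_state();return s["eef_pos"],R.from_euler('xyz',s["ee_rot"],degrees=True)
E
python3 - <<'E'
from h import *
p,r=here()
D=down(168.4)
print(row(p,r,[.39,.21,.30],D));print(row(p,r,[.564,-.104,.26],D));print(row(p,r,[.564,-.104,.21],D))
E
```

```text
[-0.7066, -0.5849, -0.1167, 0.0, 0.0, -0.058]
[-1.4044, -1.1493, -0.0167, 0.0, 0.0, -0.058]
[-1.4044, -1.1493, 0.1083, 0.0, 0.0, -0.058]
```

```bash
python3 - <<'E'
import cv2
a=cv2.imread("pics/top0.png")[225:385,350:550];cv2.imwrite("pics/v3.png",cv2.resize(a,None,fx=3.6,fy=3.6,interpolation=cv2.INTER_CUBIC))
E
```

```text
(no output)
```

View pics/v3.png

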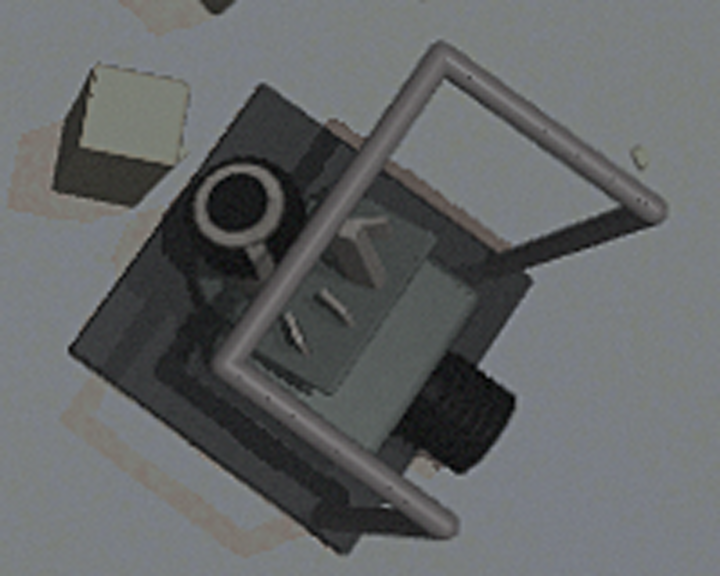

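The close crop confirms the small pale block, with its top at crop (135,110). The collar's pointer, at (260,260), points at the low fin near (295,330). Moving now.

>>> jog_arm:
  steps: [-0.12,-0.1,-0.1167,0,0,0,-0.24,-0.2,-0.1167,0,0,-0.03,-0.36,-0.3,-0.1167,0,0,-0.058,-0.48,-0.4,-0.1167,0,0,-0.058,-0.6,-0.5,-0.1167,0,0,-0.058,-0.7066,-0.5849,-0.1167,0,0,-0.058,-0.8,-0.66,-0.1167,0,0,-0.058,-0.9,-0.74,-0.1167,0,0,-0.058,-0.97,-0.8,-0.1167,0,0,-0.058]
  hand: 1

```text
time_s: 2.12
eef_pos: [0.4561, 0.0887, 0.3002]
ee_rot: [-180.0, 0.0, 168.3]
force: [0.2, -0.1, 0.4]
opening: 0.0857
grip_force: 0.0
```

```bash
python3 - <<'E'
from h import *
p,r=here();print(p,r.as_euler('xyz',degrees=True))
D=down(168.4)
for z in (.26,.2,.151): print(row(p,r,[.564,-.104,z],D))
E
```

```text
[0.45614211 0.08867431 0.30015679] [-1.79997720e+02  3.40426635e-02  1.68299796e+02]
[-0.3617, -0.417, 0.1006, -0.0, 0.0002, -0.0006]
[-0.3616, -0.417, 0.2506, -0.0, 0.0002, -0.0006]
[-0.3615, -0.417, 0.3731, -0.0, 0.0002, -0.0006]
```

>>> jog_arm:
  steps: [-0.09,-0.1,0.03,0,0,0,-0.18,-0.2,0.06,0,0,0,-0.27,-0.3,0.1,0,0,0,-0.33,-0.38,0.1,0,0,0,-0.362,-0.417,0.1,0,0,0,-0.362,-0.417,0.1,0,0,0]
  hand: 0.8

```text
time_s: 2.88
eef_pos: [0.5639, -0.1021, 0.2601]
ee_rot: [180.0, 0.0, 168.3]
force: [0.4, 0.2, -0.6]
opening: 0.0685
grip_force: 0.0
```

```bash
python3 - <<'E'
from h import *
p,r=here();s=env.get_state();print(p,s["qpos"],s["opening"])
c=env.capture("scene");a=c["pixels"][50:270,180:400];cv2.imwrite("pics/v4.png",cv2.resize(a,None,fx=2.7,fy=2.7))
D=down(168.4)
for z in (.2,.151): print(row(p,r,[.564,-.104,z],D))
E
```

```text
[ 0.56388446 -0.10213196  0.2601155 ] [-2.23528598e+01  8.51782426e+00  9.13472826e+01  1.90789379e-02
  8.01365538e+01 -1.00687839e+02] 0.06845970432010613
[-0.0012, -0.0046, 0.1503, 0.0001, 0.0, -0.0004]
[-0.0012, -0.0046, 0.2728, 0.0001, 0.0, -0.0004]
```

View pics/v4.png

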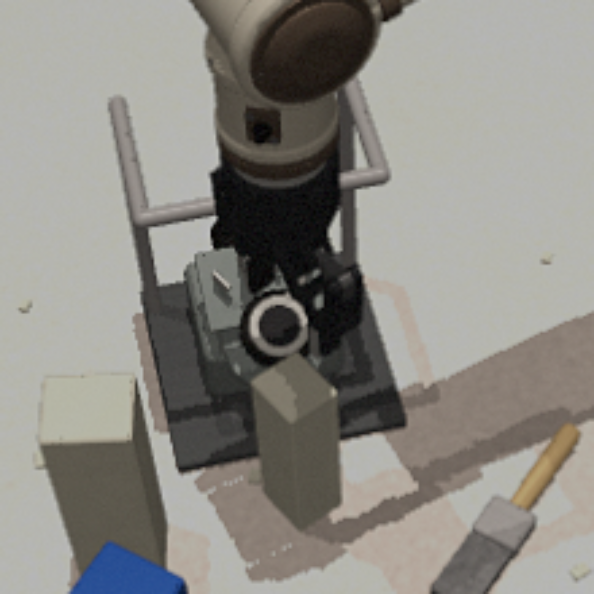

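v4: the gripper hovers above the block. The block's top is at (295,385) in the crop and nothing has moved. Descending.

>>> jog_arm:
  steps: [-0.001,-0.004,0.06,0,0,0,-0.001,-0.004,0.12,0,0,0,-0.001,-0.004,0.17,0,0,0,-0.001,-0.004,0.2,0,0,0,-0.001,-0.004,0.23,0,0,0,-0.001,-0.004,0.255,0,0,0,-0.001,-0.004,0.27,0,0,0,-0.001,-0.004,0.27,0,0,0]

```text
time_s: 3.92
eef_pos: [0.5635, -0.1034, 0.1516]
ee_rot: [180.0, -0.0, 168.4]
force: [-0.3, -0.1, 0.2]
opening: 0.0682
grip_force: 0.0
```

>>> jog_arm:
  steps: [0,0,0,0,0,0,0,0,0,0,0,0,0,0,0,0,0,0,0,0,0,0,0,0,0,0,0,0,0,0,0,0,0,0,0,0]
  hand: 0
  force: 45

```text
time_s: 4.68
eef_pos: [0.5642, -0.1039, 0.1527]
ee_rot: [-180.0, 0.1, 168.4]
force: [0.0, -2.8, 5.2]
opening: 0.0516
grip_force: 48.5
```

>>> jog_arm:
  steps: [0,0,-0.02,0,0,0,0,0,-0.05,0,0,0,0,0,-0.09,0,0,0,0,0,-0.14,0,0,0,0,0,-0.19,0,0,0,0,0,-0.23,0,0,0,0,0,-0.25,0,0,0,0,0,-0.25,0,0,0]
  force: 60

```text
time_s: 5.68
eef_pos: [0.5639, -0.1035, 0.2525]
ee_rot: [-180.0, 0.0, 168.4]
force: [-0.2, 0.3, -3.8]
opening: 0.0514
grip_force: 63.2
```

```bash
python3 - <<'E'
from h import *
p,r=here();s=env.get_state();print(p,s["force"],s["opening"])
D=down(168.4)
for z in (.26,.2,.16): print(row(p,r,[.454,.2775,z],D))
E
```

```text
[ 0.56390095 -0.10352512  0.25249069] [-0.23153209  0.27108312 -3.78522838] 0.0514306711977133
[0.4608, 0.8778, -0.0193, -0.0, 0.0003, -0.0]
[0.4609, 0.8778, 0.1307, -0.0, 0.0003, -0.0]
[0.461, 0.8778, 0.2307, -0.0, 0.0003, -0.0]
```

>>> jog_arm:
  steps: [0.02,0.04,-0.02,0,0,0,0.06,0.11,-0.02,0,0,0,0.11,0.2,-0.02,0,0,0,0.16,0.3,-0.02,0,0,0,0.21,0.4,-0.02,0,0,0,0.26,0.5,-0.02,0,0,0,0.32,0.6,-0.02,0,0,0,0.37,0.7,-0.02,0,0,0,0.415,0.79,-0.02,0,0,0,0.445,0.845,-0.02,0,0,0,0.461,0.878,-0.02,0,0,0,0.461,0.878,-0.02,0,0,0]

```text
time_s: 7.18
eef_pos: [0.4531, 0.2782, 0.2597]
ee_rot: [-180.0, -0.0, 168.5]
force: [0.3, -0.7, -3.8]
opening: 0.0511
grip_force: 63.7
```

```bash
python3 - <<'E'
from h import *
p,r=here();s=env.get_state();print(p,s["force"],s["opening"])
c=env.capture("scene");a=c["pixels"][180:400,360:600];cv2.imwrite("pics/v5.png",cv2.resize(a,None,fx=2.5,fy=2.5))
D=down(168.4)
for z in (.26,.2,.16): print(row(p,r,[.454,.2775,z],D))
E
```

```text
[0.45314663 0.27820108 0.25974899] [ 0.31414673 -0.6760965  -3.82734671] 0.051119367477020144
[-0.0024, -0.0013, -0.0006, -0.0002, -0.0001, 0.0005]
[-0.0025, -0.0012, 0.1494, -0.0002, -0.0001, 0.0005]
[-0.0026, -0.0012, 0.2494, -0.0002, -0.0001, 0.0005]
```

View pics/v5.png

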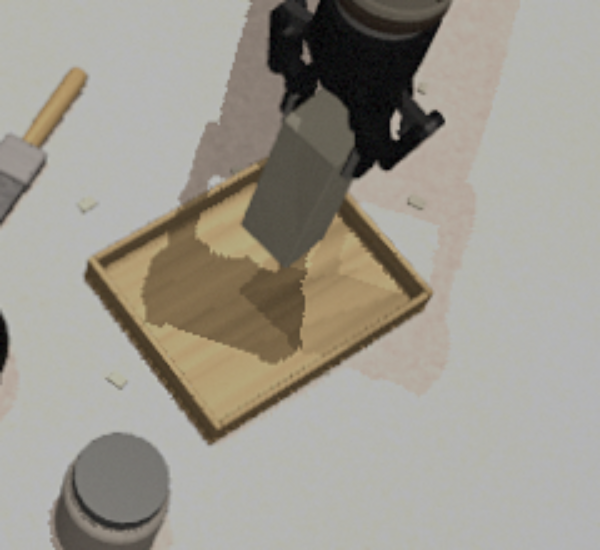

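v5: the block hangs upright above the middle of the tray, with its foot at about (285,250) in the crop. Lowering.

>>> jog_arm:
  steps: [0,0,0.03,0,0,0,0,0,0.08,0,0,0,0,0,0.13,0,0,0,0,0,0.17,0,0,0,0,0,0.2,0,0,0,0,0,0.22,0,0,0,0,0,0.235,0,0,0,0,0,0.243,0,0,0,0,0,0.248,0,0,0,0,0,0.251,0,0,0,0,0,0.251,0,0,0]

```text
time_s: 8.6
eef_pos: [0.4538, 0.2777, 0.1597]
ee_rot: [180.0, 0.0, 168.4]
force: [-0.1, -0.2, -3.6]
opening: 0.0513
grip_force: 63.7
```

>>> jog_arm:
  steps: [0,0,0.002,0,0,0,0,0,0.004,0,0,0,0,0,0.004,0,0,0]

```text
time_s: 8.98
eef_pos: [0.4541, 0.2777, 0.1588]
ee_rot: [180.0, 0.1, 168.4]
force: [-1.4, -0.9, 2.6]
opening: 0.0509
grip_force: 64.3
```

>>> jog_arm:
  steps: [0,0,0,0,0,0,0,0,0,0,0,0,0,0,0,0,0,0,0,0,0,0,0,0,0,0,0,0,0,0]
  hand: 0.85

```text
time_s: 9.6
eef_pos: [0.4537, 0.2776, 0.1579]
ee_rot: [-180.0, -0.0, 168.4]
force: [-0.5, 0.1, -0.8]
opening: 0.0729
grip_force: 0.0
```

>>> jog_arm:
  steps: [0,0,-0.03,0,0,0,0,0,-0.08,0,0,0,0,0,-0.15,0,0,0,0,0,-0.25,0,0,0,0,0,-0.35,0,0,0,0,0,-0.42,0,0,0,0,0,-0.42,0,0,0]

```text
time_s: 10.48
eef_pos: [0.455, 0.2781, 0.3296]
ee_rot: [179.8, 0.3, 168.4]
force: [-0.2, 0.9, 0.8]
opening: 0.0726
grip_force: 0.0
```

```bash
python3 - <<'E'
from h import *
p,r=here();s=env.get_state();print(p,s["force"],s["opening"],s["qpos"])
im=[]
for n in("scene","top"):
    c=env.capture(n);W=cloud(c);np.save(n+"1.npy",W);cv2.imwrite(f"pics/{n}1.png",c["pixels"])
    for d in env.trace(n,"block"):
        q=W[d["pixels"]];q=q[~np.isnan(q[:,0])];print(n,d["bbox"],np.round(np.percentile(q,[3,50,97],axis=0),3).tolist())
    # hoop fit, at level z
    u,v=np.meshgrid(range(640),range(480))
    m=(W[...,2]>.248)&(W[...,2]<.275)&(W[...,0]>.3)&(W[...,0]<.62)&(W[...,1]<-.08)&(W[...,1]>-.4)
    if m.sum()>50:
        rc=cv2.minAreaRect((W[m][:,:2]*1000).astype(np.float32));print(n,m.sum(),rc)
    # collar end faces
    C=np.array([.5145,-.165,.13]);a=np.radians(-126.8);ex=np.array([np.cos(a),np.sin(a),0]);ey=np.array([-np.sin(a),np.cos(a),0])
    z=-.5*ex+np.array([0,0,.866]);up=np.cross(ey,z)
    L=np.stack([(W-C)@up,(W-C)@ey,(W-C)@z],-1)
    k=(np.hypot(L[...,0],L[...,1])<.09)&(L[...,2]>-.04)&(L[...,2]<.06)
    e=(np.hypot(L[...,0],L[...,1])<.03)&(L[...,2]>.014)&(L[...,2]<.03)
    print(n,"end",e.sum(),np.round(np.percentile(L[e],[2,50,98],axis=0),4).tolist())
    np.save(n+"L.npy",L[k])
    g=np.full((400,400,3),40,np.uint8)
    for l,col in zip(L[k],c["pixels"][k]):
        x=int(200+l[1]*2000*-1);y=int(200-l[0]*2000);cv2.circle(g,(x,y),3,tuple(int(min(255,i*1.5)) for i in col),-1)
    im.append(g)
cv2.imwrite("pics/v6.png",np.hstack(im))
E
```

```text
[0.45499039 0.27809381 0.32964629] [-0.21757246  0.9182416   0.81074592] 0.07257885036631806 [ 1.84392321e+01  1.82468062e-01  9.23575493e+01  7.12078811e-04
  8.70775128e+01 -5.99586791e+01]
scene [194.3, 187.6, 243.6, 260.1] [[0.66, -0.215, 0.033], [0.706, -0.168, 0.172], [0.738, -0.14, 0.212]]
scene [446.4, 244.2, 495.3, 310.9] [[0.435, 0.248, 0.018], [0.471, 0.278, 0.127], [0.48, 0.302, 0.169]]
scene [199.0, 250.1, 259.2, 342.8] [[0.764, -0.075, 0.018], [0.811, -0.029, 0.177], [0.838, -0.015, 0.226]]
scene 1274 ((463.8862609863281, -233.8134765625), (139.77334594726562, 195.2925262451172), 52.23240661621094)
scene end 380 [[-0.0209, -0.0215, 0.0141], [0.0019, 0.0007, 0.0169], [0.0244, 0.0222, 0.0227]]
top [163.4, 305.8, 208.2, 332.9] [[0.429, 0.248, 0.02], [0.443, 0.254, 0.149], [0.469, 0.298, 0.17]]
top [393.0, 160.9, 454.5, 231.3] [[0.655, -0.214, 0.023], [0.684, -0.17, 0.207], [0.725, -0.141, 0.213]]
top [333.8, 105.6, 377.9, 180.8] [[0.76, -0.082, 0.012], [0.773, -0.047, 0.206], [0.831, -0.013, 0.226]]
top 2185 ((464.3335266113281, -232.52627563476562), (137.83856201171875, 195.72683715820312), 53.14613342285156)
top end 511 [[-0.0214, -0.0242, 0.0141], [0.0035, -0.0006, 0.018], [0.0252, 0.0234, 0.0216]]
```

View pics/v6.png

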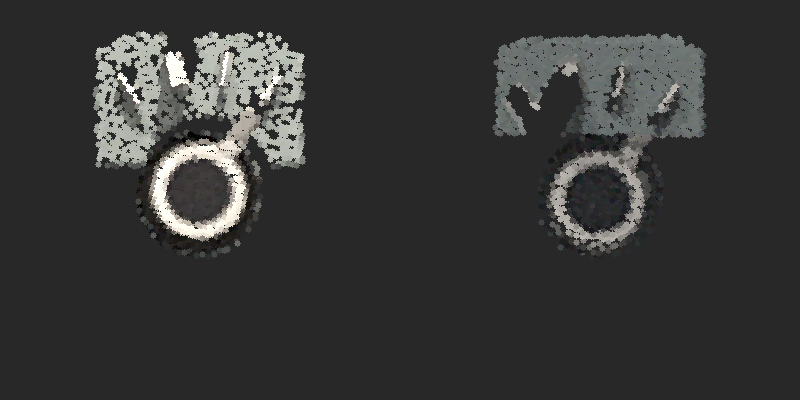

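v6 shows the collar region unrolled along the barrel axis. The pointer is at the rightmost low fin (click 0), and the tall fin is two clicks counter-clockwise. The networks see the block upright in the tray, with its top at z≈0.17.

```bash
cat >> h.py <<'E'
C=np.array([.5135,-.1664,.1305]);_a=np.radians(-126.8);EX=np.array([np.cos(_a),np.sin(_a),0]);EY=np.array([-np.sin(_a),np.cos(_a),0])
Z=-.5*EX+np.array([0,0,.8660254]);UP=np.cross(EY,Z)
def grip(deg,h):
    b=np.radians(deg);y=np.cos(b)*UP+np.sin(b)*EY
    return C+h*Z,R.from_matrix(np.stack([np.cross(y,-Z),y,-Z],1))
E
python3 - <<'E'
from h import *
p,r=here()
q,G=grip(67,.15)
print(row(p,r,[.52,.02,.38],down(80)))
print(q,row(np.array([.52,.02,.38]),down(80),q,G))
E
```

```text
[-0.2931, -0.5969, -0.1389, -0.0009, -0.0003, 0.4911]
[ 0.55842677 -0.10634515  0.26040381] [-0.2944, 0.1495, 0.299, 0.0057, -0.1718, 0.2702]
```

>>> jog_arm:
  steps: [-0.02,-0.04,-0.06,0,0,0.05,-0.06,-0.12,-0.12,0,0,0.1,-0.1,-0.2,-0.139,0,0,0.15,-0.13,-0.27,-0.139,0,0,0.2,-0.16,-0.34,-0.139,0,0,0.255,-0.19,-0.4,-0.139,0,0,0.31,-0.22,-0.46,-0.139,0,0,0.365,-0.25,-0.52,-0.139,0,0,0.42,-0.28,-0.57,-0.139,0,0,0.47,-0.293,-0.597,-0.139,0,0,0.491,-0.293,-0.597,-0.139,0,0,0.491]
  hand: 1

```text
time_s: 12.05
eef_pos: [0.5202, 0.0196, 0.3801]
ee_rot: [-179.8, -0.0, 80.0]
force: [-0.6, 0.1, -0.1]
opening: 0.0852
grip_force: 0.0
```

```bash
python3 - <<'E'
from h import *
p,r=here();s=env.get_state();print(p,s["qpos"])
q,G=grip(67,.15);print(row(p,r,q,G))
E
```

```text
[0.52020482 0.01961004 0.38008616] [-1.11572078e+01 -2.01414964e+00  8.89602204e+01 -1.97739820e-05
  9.32106329e+01 -1.13556781e+00]
[-0.2935, 0.1497, 0.2988, 0.0049, -0.1715, 0.2703]
```

>>> jog_arm:
  steps: [-0.03,0.01,0,0,-0.025,0.04,-0.07,0.03,0,0.001,-0.05,0.08,-0.12,0.05,0.02,0.002,-0.08,0.125,-0.16,0.08,0.06,0.003,-0.11,0.17,-0.2,0.1,0.12,0.004,-0.14,0.215,-0.24,0.12,0.18,0.005,-0.16,0.25,-0.27,0.14,0.24,0.005,-0.1715,0.27,-0.2935,0.15,0.285,0.005,-0.1715,0.27,-0.2935,0.15,0.299,0.005,-0.1715,0.27,-0.2935,0.15,0.299,0.005,-0.1715,0.27]

```text
time_s: 13.3
eef_pos: [0.5591, -0.1055, 0.2624]
ee_rot: [167.2, 27.3, 27.2]
force: [-0.4, -0.0, -0.4]
opening: 0.0854
grip_force: 0.0
```

```bash
python3 - <<'E'
from h import *
p,r=here();s=env.get_state();print(p,s["qpos"],s["force"])
for h in (.15,.06,.004): q,G=grip(67,h);print(row(p,r,q,G))
c=env.capture("scene");a=c["pixels"][10:260,190:430];cv2.imwrite("pics/v7.png",cv2.resize(a,None,fx=2.4,fy=2.4))
E
```

```text
[ 0.55908569 -0.10554166  0.26244765] [-10.02586509  20.20873708  81.47702594 -26.53538962  92.40894086
  51.87752017] [-0.42448075 -0.00770104 -0.38479936]
[0.0002, -0.0002, 0.0057, 0.0006, -0.0008, 0.0003]
[-0.0003, -0.0007, 0.2307, 0.0006, -0.0008, 0.0003]
[-0.0007, -0.0009, 0.3707, 0.0006, -0.0008, 0.0003]
```

View pics/v7.png

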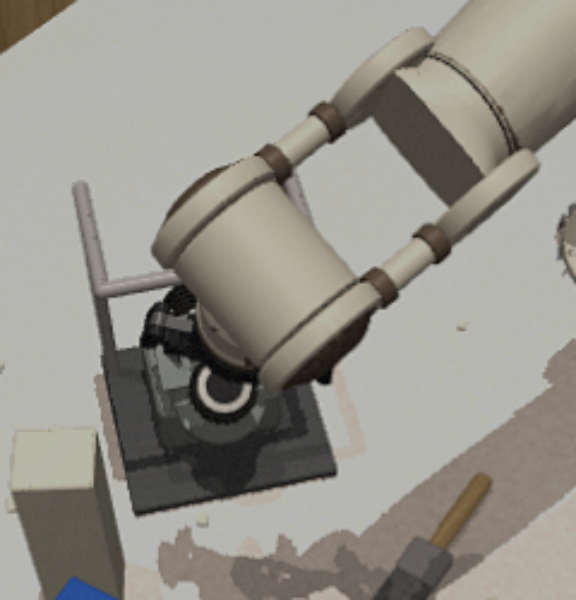

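v7: the gripper is lined up on the barrel axis, with the collar at (222,390) in the crop. The guard bar lies to the upper left and is clear. Moving in along the axis.

>>> jog_arm:
  steps: [0,0,0.05,0,0,0,0,-0.001,0.1,0,0,0,0,-0.001,0.15,0,0,0,0,-0.001,0.19,0,0,0,0,-0.001,0.22,0,0,0,0,-0.001,0.23,0,0,0,0,-0.001,0.23,0,0,0]

```text
time_s: 14.22
eef_pos: [0.5318, -0.1425, 0.1824]
ee_rot: [167.2, 27.3, 27.1]
force: [0.4, 0.1, -0.7]
opening: 0.0855
grip_force: 0.0
```

```bash
python3 - <<'E'
from h import *
p,r=here();s=env.get_state();print(p,s["force"],s["torque"])
q,G=grip(67,.004);print(row(p,r,q,G))
E
```

```text
[ 0.531834   -0.14247793  0.18240899] [ 0.43817313  0.06751223 -0.67171077] [ 0.1779963  -0.10085153  0.02934857]
[-0.001, -0.0009, 0.1401, 0.0006, -0.0007, 0.0]
```

>>> jog_arm:
  steps: [-0.001,-0.001,0.03,0,0,0,-0.001,-0.001,0.06,0,0,0,-0.001,-0.001,0.09,0,0,0,-0.001,-0.001,0.115,0,0,0,-0.001,-0.001,0.132,0,0,0,-0.001,-0.001,0.14,0,0,0,-0.001,-0.001,0.14,0,0,0]

```text
time_s: 15.1
eef_pos: [0.5145, -0.1648, 0.1338]
ee_rot: [167.2, 27.3, 27.1]
force: [-0.5, -0.6, 0.2]
opening: 0.0855
grip_force: 0.0
```

>>> jog_arm:
  steps: [0,0,0,0,0,0,0,0,0,0,0,0,0,0,0,0,0,0,0,0,0,0,0,0,0,0,0,0,0,0,0,0,0,0,0,0]
  hand: 0
  force: 40

```text
time_s: 15.85
eef_pos: [0.5157, -0.1653, 0.1349]
ee_rot: [167.0, 27.2, 27.1]
force: [4.5, -3.0, 5.1]
opening: 0.0587
grip_force: 44.9
```

```bash
python3 - <<'E'
from h import *
p,r=here();s=env.get_state();print(s)
for d in (67,90,112.8):
    q,G=grip(d,.004);print(row(p,r,q,G))
E
```

```text
{'time_s': 15.85, 'qpos': array([-16.39006212,  22.2561177 ,  94.26367995, -28.86687489,
        76.35818789,  53.53959627]), 'qvel': array([ 0.02292445, -0.04217978,  0.05857605,  0.00787958,  0.02540345,
       -0.01117785]), 'tau': array([ 4.49687988e-01, -4.02137411e+01, -2.37607598e+01, -4.59542060e-01,
        2.01748364e+00, -3.11726052e-02]), 'eef_pos': array([ 0.51565383, -0.16528014,  0.13486156]), 'ee_rot': array([167.0452701 ,  27.19704827,  27.08794961]), 'force': array([ 4.50012715, -2.96204838,  5.08384381]), 'torque': array([-0.55050271, -0.46966292,  0.40824771]), 'grip_force': 44.94921684265137, 'opening': 0.058663658229766345}
[-0.0004, -0.0027, 0.0022, 0.0013, -0.0011, -0.0003]
[-0.0004, -0.0027, 0.0022, 0.0016, -0.0008, -0.128]
[-0.0004, -0.0027, 0.0022, 0.0017, -0.0005, -0.2547]
```

>>> jog_arm:
  steps: [0,0,0,0,0,-0.03,0,0,0,0,0,-0.07,0,0,0,0,0,-0.11,0,0,0,0,0,-0.15,0,0,0,0,0,-0.19,0,0,0,0,0,-0.225,0,0,0,0,0,-0.245,0,0,0,0,0,-0.2545,0,0,0,0,0,-0.2545,0,0,0,0,0,-0.2545]

```text
time_s: 17.1
eef_pos: [0.5151, -0.1648, 0.1348]
ee_rot: [-167.6, 27.5, 79.1]
force: [0.8, -0.2, 8.5]
opening: 0.0587
grip_force: 45.0
```

```bash
python3 - <<'E'
from h import *
p,r=here();s=env.get_state();print(p,s["force"],s["torque"],s["opening"],s["qpos"])
y=r.as_matrix()[:,1];print(np.degrees(np.arctan2(y@EY,y@UP)))
c=env.capture("scene");a=c["pixels"][90:240,220:380];cv2.imwrite("pics/v8.png",cv2.resize(a,None,fx=3.6,fy=3.6,interpolation=cv2.INTER_CUBIC))
E
```

```text
[ 0.51511327 -0.16484716  0.13484437] [ 0.84537285 -0.18613909  8.51952644] [-0.31356405 -0.39370416  0.41775854] 0.05874417321005807 [-16.37056063  22.23515785  94.29948349 -28.8383381   76.43181604
   7.72031839]
112.79006972877717
```

View pics/v8.png

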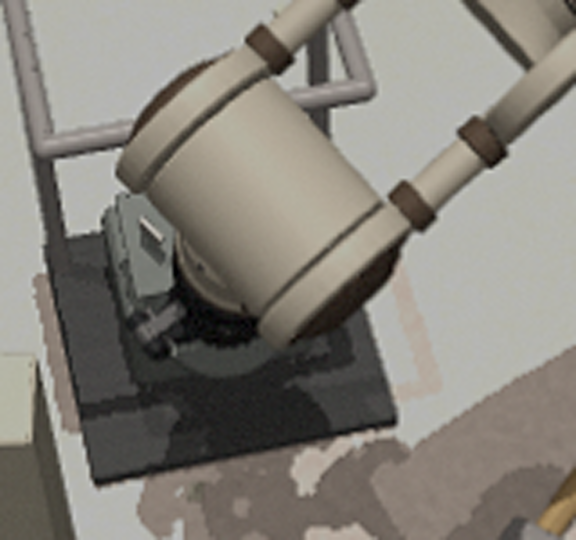

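v8: the collar is hidden by the wrist, and the hand turned the full 45.8°. Letting go and backing out along the axis.

>>> jog_arm:
  steps: [0,0,0,0,0,0,0,0,0,0,0,0,0,0,0,0,0,0,0,0,0,0,0,0,0,0,0,0,0,0,0,0,0,0,0,0]
  hand: 1

```text
time_s: 17.9
eef_pos: [0.5145, -0.1647, 0.1337]
ee_rot: [-167.5, 27.4, 79.1]
force: [-0.8, 0.0, -0.2]
opening: 0.0853
grip_force: 0.0
```

>>> jog_arm:
  steps: [0,0,-0.03,0,0,0,0,0,-0.07,0,0,0,0,0,-0.12,0,0,0,0,0,-0.18,0,0,0,0,0,-0.26,0,0,0,0,0,-0.36,0,0,0,0,0,-0.46,0,0,0,0,0,-0.55,0,0,0,0,0,-0.6,0,0,0,0,0,-0.6,0,0,0]

```text
time_s: 19.15
eef_pos: [0.5869, -0.0677, 0.3444]
ee_rot: [-167.8, 27.4, 79.0]
force: [0.1, -0.3, -0.2]
opening: 0.0854
grip_force: 0.0
```

```bash
python3 - <<'E'
from h import *
p,r=here();print(p);print(row(p,r,[.48,.05,.42],r))
im=[]
for n in("scene","top"):
    c=env.capture(n);W=cloud(c);cv2.imwrite(f"pics/{n}2.png",c["pixels"])
    L=np.stack([(W-C)@UP,(W-C)@EY,(W-C)@Z],-1)
    k=(np.hypot(L[...,0],L[...,1])<.09)&(L[...,2]>-.04)&(L[...,2]<.06)
    g=np.full((400,400,3),40,np.uint8)
    for l,col in zip(L[k],c["pixels"][k]):
        cv2.circle(g,(int(200-l[1]*2000),int(200-l[0]*2000)),3,tuple(int(min(255,i*1.5)) for i in col),-1)
    im.append(g)
a=np.hstack(im)[20:270];b=np.hstack([cv2.resize(cv2.imread("pics/scene2.png"),(400,300)),cv2.resize(cv2.imread("pics/top2.png"),(400,300))])
cv2.imwrite("pics/v9.png",np.vstack([a,b]))
E
```

```text
[ 0.58692138 -0.06765732  0.34441341]
[0.1243, -0.3696, -0.204, 0.0, 0.0, 0.0]
```

View pics/v9.png

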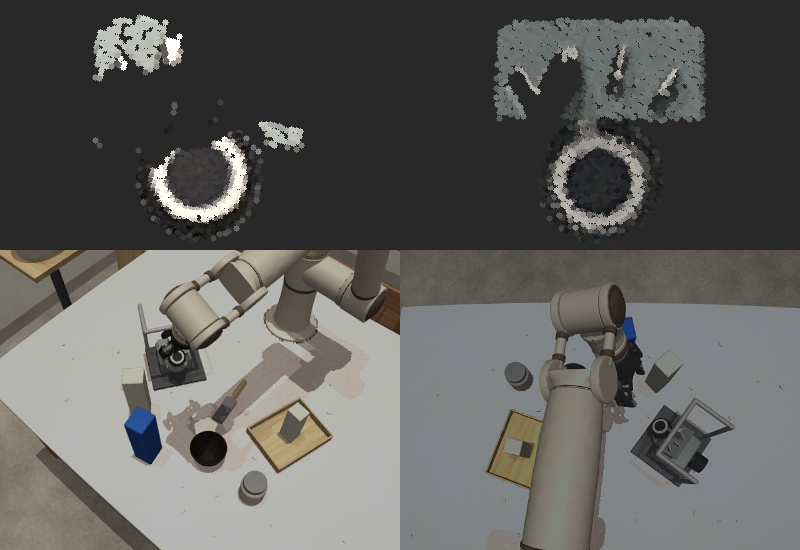

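v9: the block stands in the tray, and the top-view pointer (587,128) is just left of uphill, at the tall fin. I'll swing the arm clear and take one clean look.

>>> jog_arm:
  steps: [0.02,-0.06,-0.1,0,0,0,0.05,-0.16,-0.2,0,0,0,0.08,-0.26,-0.22,0,0,0,0.12,-0.37,-0.22,0,0,0,0.16,-0.48,-0.22,0,0,0,0.19,-0.56,-0.22,0,0,0,0.19,-0.56,-0.22,0,0,0]

```text
time_s: 20.12
eef_pos: [0.4127, 0.0969, 0.4255]
ee_rot: [-167.5, 27.4, 79.3]
force: [0.5, -0.0, -0.0]
opening: 0.0851
grip_force: 0.0
```

```bash
python3 - <<'E'
from h import *
im=[]
for n in("scene","top"):
    c=env.capture(n);W=cloud(c)
    L=np.stack([(W-C)@UP,(W-C)@EY,(W-C)@Z],-1)
    rr=np.hypot(L[...,0],L[...,1])
    k=(rr<.09)&(L[...,2]>-.04)&(L[...,2]<.06)
    m=(rr>.036)&(rr<.048)&(abs(L[...,2])<.014)
    a=np.degrees(np.arctan2(L[m][:,1],L[m][:,0]));print(n,m.sum(),np.round(np.percentile(a,[10,50,90]),1) if m.any() else 0)
    g=np.full((400,400,3),40,np.uint8)
    for l,col in zip(L[k],c["pixels"][k]):
        cv2.circle(g,(int(200-l[1]*2000),int(200-l[0]*2000)),3,tuple(int(min(255,i*1.5)) for i in col),-1)
    im.append(g)
cv2.imwrite("pics/v10.png",np.hstack(im));s=env.get_state();print(s["time_s"],s["qvel"].round(2),s["eef_pos"])
E
```

```text
scene 27 [ 6.6 11.9 16.8]
top 0 0
20.225 [-0.92  1.21 -1.1   0.04  0.03  0.05] [0.41416575 0.09579087 0.42527743]
```

View pics/v10.png

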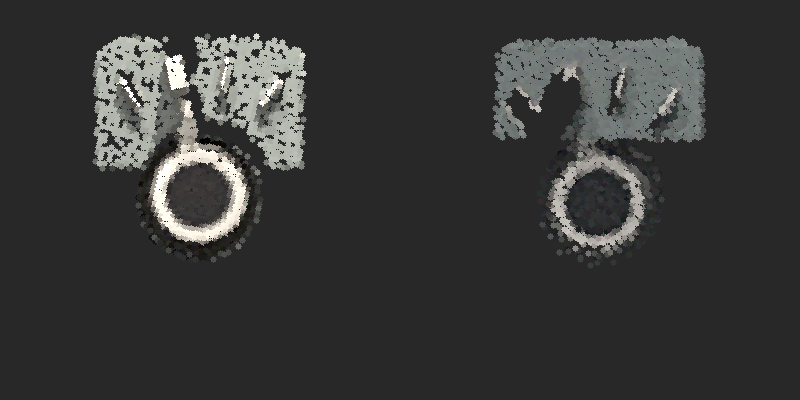

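v10: the pointer at (188,120) points straight at the tall fin (175,75). It measures 11.9° past uphill against the wanted 11.5°, so I'm handing in.

```bash
python3 -c "
from rig import env
print(env.hand_in())"
```

```text
the job is handed in; nothing more can be done
None
```

The job is handed in: the plaster block stands upright in the tray, the collar is released with its pointer at the tall fin (11.9° past uphill against the wanted 11.5°), and the arm kept clear of the bowl, jar and brush; the clock was at about 20 s of the 54 s allowed.

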